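# Fold up the sample station and hold its lid open for loading

## Robot

A 6-joint arm with a two-finger parallel gripper is mounted at the origin on the work surface. World frame = base frame: x ahead of the robot, y to its left, z up, the work surface at z = 0. Lengths are in m, angles in rad, forces in N, time in s.
With the tool pointing down it reaches from about 0.4 to 0.825 m from the base axis. Payload 7 kg.
Tool frame: the origin (TCP) lies at the very end of the fingers, on their centre line; the grasp point (between the pads) lies 19 mm behind it; y points along the fingers, z is the direction in which the jaws open and shut, and the axes are right-handed (so a half turn about y gives the same grasp; the last joint's range is limited). The gripper opens to 88 mm and grips with 3 to 60 N. Pads are 19 mm wide; open, the fingers measure 130 mm over their backs; the gripper's body (78 mm by 193 mm) begins 47 mm behind the grasp point.
Start: joints at [0.288, 0.359, 0.012, 0, -1.224, -0.288], TCP at [0.675, -0, 0.227] pointing down, gripper open.
Joint ranges: [-3.07, 3.07], [-1.43, 2.12], [-1.02, 1.25], [-3.03, 1.67], [-3.05, -0], [-3.03, 3.03]. Speed limits (rad/s): [2.39, 2.39, 3.01, 3.14, 3.14, 3.14].

## Interface

Orientations are given as [roll, pitch, yaw] about the fixed x, y, z axes, in that order (R = Rz(yaw) Ry(pitch) Rx(roll)).
In Python, from station import get_state, grab_frame, job_done, regions_of gives the robot as it stands.
- The arm moves only by the tool drive_tool, never from a script. Its argument "rows" is a list of rows, each a list of 3 entries, a list of its own where there are three numbers: the shift along the world's x, y, z as a fraction of full scale, then the turn about the world's z as a fraction of full scale, then the opening, from 0 (shut) to 1 (fully open). A call has 1 to 12 rows; each row is the pose to reach, as a shift and turn from the pose commanded when the call began; what a row does not reach only later rows make up. Full scale, the value 1, is 30 cm for a shift and 90 degrees for a turn. A row lasts 1/10 s, in which the tool goes at most 50 mm and 8.59 degrees, less where a joint would pass 70% of its speed; a pose out of reach is approached as far as the arm can. A call with a number of a shift or a turn outside -1 to 1 is refused whole. A call with a gripper value outside its range is refused whole. The fingers move at their own pace and stop on an object; "newtons" is the grip in N (left out, the last holds). Time passes only in rows, so rows that repeat a pose let the fingers close. It gives the time, the measured TCP pose, the force and the opening at its end, in the units of the state.
- get_state(): the state, without advancing time (a new reading comes with each control period).
- grab_frame(name): name is "scene" or "side" or "wrist"; returns a dict with "img" (480x640x3 uint8, blue, green, red), "fx", "fy", "cx", "cy" (pixels), "k1" (the pictures are not rectified: a ray, as slopes to the right and down, at radius r is drawn at 1 + k1 r^2 times it, then the intrinsics apply), "T" (4x4, takes a point from camera to world coordinates); the wrist camera has in their place "hand_eye" (4x4, takes a point from camera to tool coordinates, whose origin is the TCP and whose axes are the tool frame's). Camera axes: x right, y down, z forward; pixel columns grow to the right and rows downward; lengths in m; the calibration is good to about 2 mm. A picture is of the moment at which its call begins: read the wrist's pose just before it. There is no depth.
- job_done(): hands the job in, once; it reports no verdict.
Trained networks look in a picture, given as the dict that the camera call returned (one of the last four; its "shot" number tells which), for a name from the list of things; names that differ only in an ending like _2 or _b are one class to them, and where a whole thing is asked for, a point or a joint stands for the part that bears it (a point fixed in the world has none). Each returns a list of dicts, best first, with "confidence" (0 to 1); they miss things now and then, are a little off and sometimes report something else, mostly with a low value. They report only what shows in the picture. A call takes as long as a camera call.
- regions_of(picture, thing): "pixels" (480x640 bool, what is visible of it) and "box" ([left, top, right, bottom] in pixels, round what is visible of it).
The state is a dict: "t": time; "q": joint angles; "qd": joint speeds; "joint_efforts": joint torques, N m; "eef_pos": TCP position; "ee_rot": TCP orientation; "force": force on the tool from outside, world axes, zero at the start; "moment": the same for the moment, N m; "width": finger opening in m.
Only numpy, scipy, OpenCV 4.12 (cv2) and the standard library are available. Lean on these libraries where they do the work, as an engineer would, in place of code of your own. Each camera call takes 0.05 s, during which the arm holds its last target. There are 200 camera calls.

## Task

Make the fold-up sample station ready for a colleague to load: raise its left and right walls from lying flat until both stand fully upright, in either order, then lift the clear lid by its orange bar to 60 degrees open and hold it there. The lid falls shut if let go, so finish while still holding it steady at that angle, and leave the tube rack inside and everything else on the bench where they are.

Things in the scene. Friction and masses are not known exactly. Their poses are not given: they have to be found in the camera images.
- station: white station fixed to the bench: deck 200 (x) by 196 (y) mm, top at 33 mm; origin at the centre of its underside; +x to its back, +y to its left wall. Fixed clear back wall (x = +87, top 137 mm) and front wall (x = -87, top 100 mm). The shut lid reaches 90 mm either side of the middle: no room for a finger between it and an upright side wall, so push the last bit from outside
- wall_left (a joint): left wall: clear blue-rimmed panel, 168 mm long, 100 mm from hinge to bar centre. Hinge line level, along station x, at station y = +100, z = 35 mm. Rad: 0 = lying level, pointing outward (+y), grows as raised, stop at 1.571 = upright. Starts at 0 to 0.25. Stiff hinge (0.16 N m): stays at any angle it is left; 120 g
- wall_right (a joint): right wall: clear blue-rimmed panel, 168 mm long, 100 mm from hinge to bar centre. Hinge line level, along station x, at station y = -100, z = 35 mm. Rad: 0 = lying level, pointing outward (-y), grows as raised, stop at 1.571 = upright. Starts at 0 to 0.25. Stiff hinge (0.16 N m): stays at any angle it is left; 120 g
- lid (a joint): clear blue-rimmed lid, 180 mm wide, 5 mm thick, 200 mm from hinge to bar centre, 200 to 420 g. Rad: 0 = shut and level, pointing to station -x, grows as lifted, stop at 1.75; 60 degrees = 1.047. Free hinge along station y: below vertical it falls shut unless held
- wall_left_bar (a point): centre of the orange round grip bar (35 mm above the bench with the wall flat) at the left wall's free edge: 10 mm thick, 64 mm long, parallel to the hinge. On its hinge side a hand slot, 64 by 39 mm, lets a finger through the panel, so the bar can be pinched from above; it may turn between the pads while the gripper stays pointing down
- wall_right_bar (a point): centre of the orange round grip bar (35 mm above the bench with the wall flat) at the right wall's free edge: 10 mm thick, 64 mm long, parallel to the hinge. On its hinge side a hand slot, 64 by 39 mm, lets a finger through the panel, so the bar can be pinched from above; it may turn between the pads while the gripper stays pointing down
- lid_bar (a point): centre of the orange round grip bar (lid shut: station x = -110, 142 mm above the bench) at the lid's free edge: 10 mm thick, 64 mm long, parallel to the hinge. On its hinge side a hand slot, 64 by 41 mm, lets a finger through the panel, so the bar can be pinched from above; it may turn between the pads while the gripper stays pointing down
- lid_hinge (a point): middle of the lid's hinge line: station x = +90 mm, y = 0, 142 mm above the bench
- rack_mid (a point): centre (half-way up) of the white tube rack with red and white caps, 66 x 106 x 60 mm, loose on the station's deck; its top is 93 mm above the bench. Leave it alone
- spare_rack_mid (a point): spare white tube rack with yellow and white caps, 66 x 106 x 75 mm; centre, half-way up. Bystander, leave it alone
- amber_a_mid (a point): amber glass bottle, black cap, 60 mm across, 130 mm tall; centre, half-way up. Bystander, leave it alone
- amber_b_mid (a point): second amber glass bottle, same as the first; centre, half-way up. Bystander, leave it alone
- beaker_mid (a point): glass beaker, 70 mm across, 80 mm tall; centre, half-way up. Bystander, leave it alone
- jar_mid (a point): white plastic jar, blue cap, 60 mm across, 70 mm tall; centre, half-way up. Bystander, leave it alone
- tip_box_mid (a point): green plastic box, 80 x 115 x 50 mm; centre, half-way up. Bystander, leave it alone

How it is judged:
On the way, in this order (a step that is already met when the one before it is completed fails the run):
1. both side walls stand upright (value of joint each of wall_left, wall_right above 1.45 rad), for 0.2 s.
2. the lid is lifted to 60 degrees (value of joint lid between 0.942 and 1.152 rad), for 0.2 s.
At the end, for the whole second after the job is handed in: Both side walls within about 7 degrees of upright (joint over 1.45 rad); the lid at 60 degrees give or take 6 (0.942 to 1.152 rad), still (under 0.05 rad/s) and held by the robot (contact force over 0.3 N); the rack and the other loose things upright and within 30 mm of where they started (all of step 1 and all of step 2 and velocity of joint lid between -0.05 and 0.05 rad/s and contact force between any of the fingers, the arm and lid above 0.3 N and distance of each of rack_mid, spare_rack_mid, amber_a_mid, amber_b_mid, beaker_mid, jar_mid, tip_box_mid from where it was at the start of the episode below 0.03 m and angle between each of rack_mid, spare_rack_mid, amber_a_mid, amber_b_mid, beaker_mid, jar_mid, tip_box_mid's own z axis and vertical below 0.35 rad); the arm keeps its last pose, push and grip.
It fails at once if the tube rack or another loose thing was shifted by more than 30 mm or tipped (not (distance of rack_mid from where it was at the start of the episode below 0.03 m) or not (distance of spare_rack_mid from where it was at the start of the episode below 0.03 m) or not (distance of amber_a_mid from where it was at the start of the episode below 0.03 m) or not (distance of amber_b_mid from where it was at the start of the episode below 0.03 m) or not (distance of beaker_mid from where it was at the start of the episode below 0.03 m) or not (distance of jar_mid from where it was at the start of the episode below 0.03 m) or not (distance of tip_box_mid from where it was at the start of the episode below 0.03 m) or not (angle between rack_mid's own z axis and vertical below 0.35 rad) or not (angle between spare_rack_mid's own z axis and vertical below 0.35 rad) or not (angle between amber_a_mid's own z axis and vertical below 0.35 rad) or not (angle between amber_b_mid's own z axis and vertical below 0.35 rad) or not (angle between beaker_mid's own z axis and vertical below 0.35 rad) or not (angle between jar_mid's own z axis and vertical below 0.35 rad) or not (angle between tip_box_mid's own z axis and vertical below 0.35 rad)).
It also fails if it takes over 69 s, if anything falls off the work surface, if the arm or the gripper's body presses on something with over 40 N, if the wrist force passes 120 N, or if a joint passes its speed limit or range.

## Working session

There is one attempt and no reset: what is moved stays moved. The work goes in short steps, Python scripts to look and compute and a tool call to move; the robot and the scene stay as the last step left them, time stands still between calls to the robot, and variables do not carry over. Pictures are saved under pics/ and viewed, about 8 in all and at most 12, crops included, and the job is handed in when it is done.

Besides the shell and the picture viewer there is one more tool, called after "Request:" as name(argument=value, ...), one argument or row to a line, values as JSON. drive_tool: Moves the arm, as the interface text tells. Its arguments: {"type":"object","properties":{"rows":{"type":"array"},"newtons":{"type":"number"}},"required":["rows"]}

```bash
mkdir -p pics; cat > h.py <<'E'
import numpy as np,cv2
from scipy.spatial.transform import Rotation as R
from station import get_state, grab_frame, job_done, regions_of
def cam(f,st=None):
    if 'T' in f: return np.array(f['T'])
    T=np.eye(4);T[:3,:3]=R.from_euler('xyz',st['ee_rot']).as_matrix();T[:3,3]=st['eef_pos'];return T@np.array(f['hand_eye'])
def ray(f,T,uv):
    d=np.array([(uv[0]-f['cx'])/f['fx'],(uv[1]-f['cy'])/f['fy']]);s=d.copy()
    for _ in range(10): s=d/(1+f['k1']*(s@s))
    v=T[:3,:3]@np.array([s[0],s[1],1]);return T[:3,3],v/np.linalg.norm(v)
def atz(f,T,uv,z):
    o,v=ray(f,T,uv);return o+v*(z-o[2])/v[2]
def proj(f,T,P):
    p=np.linalg.inv(T)@np.append(P,1);s=p[:2]/p[2];s=s*(1+f['k1']*(s@s));return np.array([f['fx']*s[0]+f['cx'],f['fy']*s[1]+f['cy']])
def tri(rs):
    A=sum(np.eye(3)-np.outer(v,v) for o,v in rs);b=sum((np.eye(3)-np.outer(v,v))@o for o,v in rs)
    x=np.linalg.solve(A,b);return x,[np.linalg.norm(np.cross(x-o,v)) for o,v in rs]
E
python3 - <<'E'
from h import *
st=get_state();print({k:np.round(v,3).tolist() for k,v in st.items()})
fs={n:grab_frame(n) for n in('scene','side','wrist')}
for n,f in fs.items():
    cv2.imwrite(f'pics/{n}0.png',f['img']);print(n,f['fx'],f['k1'],np.round(cam(f,st),3).tolist())
    for t in('wall_left_bar','wall_right_bar','lid_bar','wall_left','wall_right','lid','station'):
        try:
            for r in regions_of(f,t)[:2]:
                p=r['pixels'];ys,xs=np.nonzero(p);print(n,t,round(r['confidence'],2),r['box'],p.sum(),(xs.mean().round(1),ys.mean().round(1)) if len(xs) else '')
        except Exception as e: print(n,t,e)
E
```

```text
{'t': 0.0, 'q': [0.288, 0.359, 0.011, -0.0, -1.224, -0.288], 'qd': [0.001, 0.001, -0.001, -0.001, -0.002, 0.001], 'joint_efforts': [-0.001, -58.273, 29.306, 6.997, 0.007, -0.0], 'eef_pos': [0.675, -0.0, 0.226], 'ee_rot': [-1.569, 0.0, 1.571], 'force': [-0.134, -0.072, -0.5], 'moment': [0.031, 0.032, -0.018], 'width': 0.087}
scene 567.6581324419247 -0.16297684754429698 [[-0.654, 0.517, -0.553, 1.459], [0.757, 0.434, -0.489, 0.821], [-0.013, -0.738, -0.675, 1.258], [0.0, 0.0, 0.0, 1.0]]
scene wall_left_bar 0.77 [305.3, 265.2, 369.5, 314.8] 1309 (np.float64(338.1), np.float64(290.1))
scene wall_left_bar 0.56 [253.9, 171.6, 267.1, 195.5] 253 (np.float64(260.1), np.float64(183.3))
scene wall_right_bar 0.59 [235.3, 234.9, 257.5, 265.5] 300 (np.float64(246.4), np.float64(250.9))
scene lid_bar 0.97 [253.2, 215.8, 346.8, 270.0] 2190 (np.float64(304.6), np.float64(244.0))
scene lid_bar 0.68 [203.0, 171.4, 237.8, 207.4] 767 (np.float64(220.8), np.float64(189.2))
scene wall_right 0.86 [234.8, 234.1, 252.7, 262.9] 309 (np.float64(246.3), np.float64(250.6))
scene lid 0.87 [258.0, 220.4, 346.3, 270
[... 1157 characters left out ...]
3867931337 -0.02618865806135136 [[-1.0, 0.0, -0.001, 0.676], [0.0, 0.959, 0.285, -0.076], [0.001, 0.285, -0.959, 0.384], [0.0, 0.0, 0.0, 1.0]]
wrist wall_left_bar 0.73 [310.6, 304.0, 395.9, 353.0] 1319 (np.float64(347.7), np.float64(315.6))
wrist wall_right_bar 0.57 [303.9, 0.8, 498.2, 39.2] 7303 (np.float64(395.3), np.float64(18.4))
wrist lid_bar 0.71 [295.4, 38.6, 615.8, 303.0] 68617 (np.float64(436.1), np.float64(158.4))
wrist wall_left 0.56 [307.5, 300.2, 461.1, 351.2] 1444 (np.float64(351.1), np.float64(318.3))
wrist wall_right 0.74 [302.7, 0.0, 497.6, 41.1] 7269 (np.float64(395.4), np.float64(18.3))
wrist lid 0.56 [292.7, 36.7, 614.8, 303.5] 69453 (np.float64(436.6), np.float64(158.3))
```

```bash
python3 - <<'E'
import cv2,numpy as np
a=cv2.imread('pics/scene0.png')[130:350,170:450];b=cv2.imread('pics/side0.png')[150:370,230:510]
c=np.hstack([a,b]);cv2.imwrite('pics/ab.png',cv2.resize(c,(800,314),interpolation=cv2.INTER_CUBIC))
cv2.imwrite('pics/abbig.png',np.vstack([cv2.resize(c,(800,314),interpolation=cv2.INTER_CUBIC),cv2.resize(np.hstack([cv2.imread('pics/scene0.png'),cv2.imread('pics/side0.png')]),(800,286))]))
E
```

```text
(no output)
```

View pics/abbig.png

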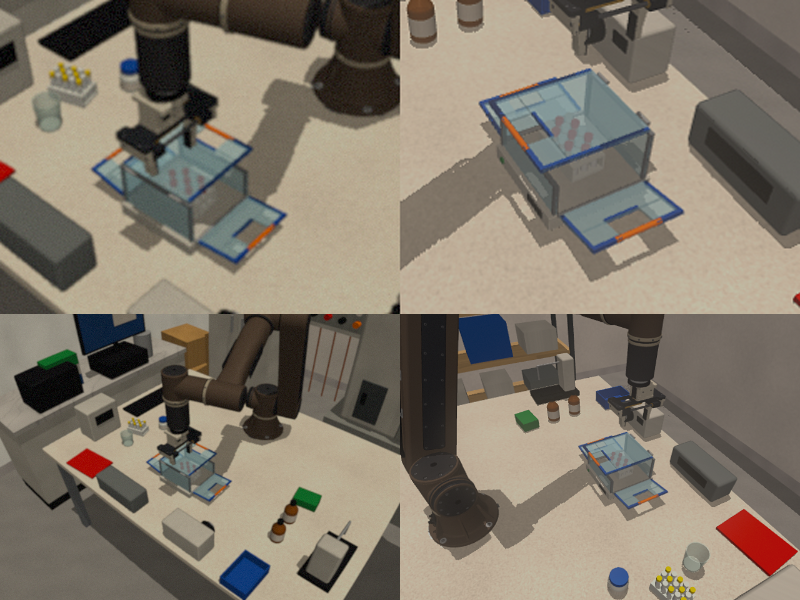

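View pics/wrist0.png

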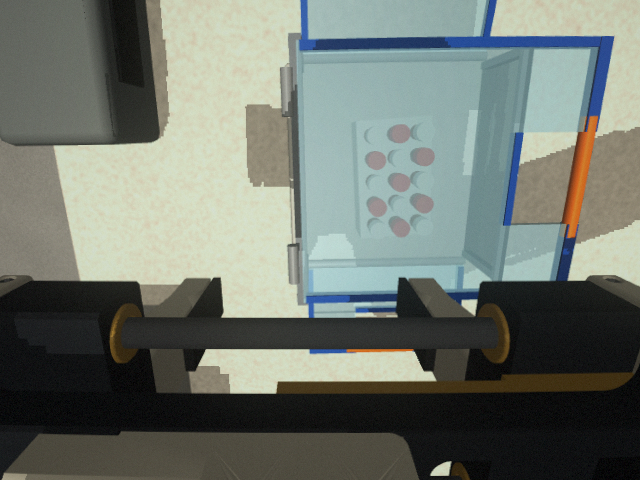

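Both walls lie near flat and the lid is shut. In the wrist view the hinge is on the left (+x world) and the lid bar is near (580,177). The station is slightly yawed. Next I'll segment the orange bars and triangulate them.

```bash
python3 - <<'E'
from h import *
st=get_state();fs={};rg={}
for n in('scene','side','wrist'):
    f=grab_frame(n);fs[n]=f;T=cam(f,st);hsv=cv2.cvtColor(f['img'],cv2.COLOR_BGR2HSV)
    m=cv2.inRange(hsv,(5,130,110),(20,255,255))
    k,l,s,c=cv2.connectedComponentsWithStats(m)
    for i in range(1,k):
        if s[i,4]>25:
            P=np.argwhere(l==i)[:,::-1].astype(np.float32);b=cv2.boxPoints(cv2.minAreaRect(P));d=b[1]-b[0],b[2]-b[1]
            e=[(b[0]+b[1])/2,(b[2]+b[3])/2] if np.linalg.norm(d[1])>np.linalg.norm(d[0]) else [(b[1]+b[2])/2,(b[0]+b[3])/2]
            print(n,s[i],c[i].round(1),np.round(e,1).tolist(),'z35',atz(f,T,c[i],.035).round(3),'z142',atz(f,T,c[i],.142).round(3), [atz(f,T,q,.142).round(3).tolist() for q in e])
E
```

```text
scene [565  12  13  12 114] [570.8  17.1] [[577.0, 17.5], [565.0, 17.5]] z35 [-2.099 -0.246  0.035] z142 [-1.788 -0.152  0.142] [[-1.813, -0.124, 0.142], [-1.753, -0.175, 0.142]]
scene [ 259   17   75   31 1276] [297.8  31.7] [[263.8999938964844, 17.299999237060547], [327.5, 44.0]] z35 [-0.76  -1.316  0.035] z142 [-0.566 -1.129  0.142] [[-0.606, -1.418, 0.142], [-0.54, -0.907, 0.142]]
scene [304  82  27  13 135] [318.3  88.5] [[330.20001220703125, 84.4000015258789], [305.20001220703125, 94.19999694824219]] z35 [-0.313 -0.771  0.035] z142 [-0.158 -0.631  0.142] [[-0.219, -0.617, 0.142], [-0.086, -0.64, 0.142]]
scene [313 216  20  12  58] [322.2 221.9] [[313.0, 217.10000610351562], [331.8999938964844, 227.1999969482422]] z35 [ 0.39  -0.134  0.035] z142 [ 0.484 -0.051  0.142] [[0.484, -0.087, 0.142], [0.483, -0.012, 0.142]]
scene [245 234  11   7  28] [250. 237.] [[254.89999389648438, 233.89999389648438], [245.1999969482422, 240.3000030517578]] z35 [ 0.597 -0.264  0.035] z142 [ 0.672 -0.169  0.142] [[0.653, -0.168, 0.142], [0.692, -0.169, 0.142]]
scene [344 288  18  17  82] [352.2 295.7
[... 727 characters left out ...]
z142 [ 0.554 -0.294  0.142] [[0.591, -0.293, 0.142], [0.517, -0.294, 0.142]]
wrist [ 564  116   34  122 1601] [579.9 176. ] [[590.7999877929688, 114.9000015258789], [568.5999755859375, 237.10000610351562]] z35 [ 0.402 -0.037  0.035] z142 [ 0.486 -0.049  0.142] [[0.487, -0.09, 0.142], [0.484, -0.004, 0.142]]
wrist [110 325   6  15  32] [112.8 332.5] [[115.80000305175781, 325.29998779296875], [110.4000015258789, 338.79998779296875]] z35 [0.904 0.143 0.035] z142 [0.835 0.076 0.142] [[0.831, 0.07, 0.142], [0.838, 0.082, 0.142]]
wrist [348 349  66   3 152] [377.6 349.7] [[413.0, 350.0], [348.0, 350.0]] z35 [0.597 0.165 0.035] z142 [0.621 0.091 0.142] [[0.592, 0.092, 0.142], [0.645, 0.092, 0.142]]
```

Request:
drive_tool(
  rows=[
    [[-0.03, 0.05, 0], 0.09, 0.27],
    [[-0.06, 0.1, 0], 0.18, 0.27],
    [[-0.1, 0.17, 0], 0.27, 0.27],
    [[-0.14, 0.25, 0], 0.36, 0.27],
    [[-0.18, 0.33, 0], 0.45, 0.27],
    [[-0.22, 0.41, 0], 0.54, 0.27],
    [[-0.25, 0.47, 0], 0.63, 0.27],
    [[-0.27, 0.517, 0], 0.72, 0.27],
    [[-0.27, 0.517, 0], 0.81, 0.27],
    [[-0.27, 0.517, 0], 0.9, 0.27],
    [[-0.27, 0.517, 0], 1.0, 0.27],
    [[-0.27, 0.517, 0], 1.0, 0.27],
  ],
  newtons=15,
)

```text
t: 2.55
eef_pos: [0.594, 0.1552, 0.2267]
ee_rot: [-1.571, 0.0, -3.139]
force: [-0.4, 0.0, 0.5]
width: 0.0241
```

```bash
cat >> h.py <<'E'
def orange(f,T,mn=40):
    out=[];m=cv2.inRange(cv2.cvtColor(f['img'],cv2.COLOR_BGR2HSV),(5,130,100),(20,255,255))
    k,l,s,c=cv2.connectedComponentsWithStats(m)
    for i in range(1,k):
        if s[i,4]>mn: out.append((s[i,:4].tolist(),c[i]))
    return out
E
python3 - <<'E'
from h import *
st=get_state();print(st['t'],np.round(st['eef_pos'],4),np.round(st['ee_rot'],3),st['width'],np.round(st['force'],1))
for n in('wrist','scene','side'):
    f=grab_frame(n);T=cam(f,st);cv2.imwrite(f'pics/{n}1.png',f['img'])
    for b,c in orange(f,T):
        p=[atz(f,T,c,z) for z in(.035,.05,.065)]
        if abs(p[0][0]-.55)<.2 and abs(p[0][1])<.4: print(n,b,c.round(1),[q[:2].round(3).tolist() for q in p])
E
```

```text
2.55 [0.594  0.1552 0.2267] [-1.571  0.    -3.139] 0.024083224849374866 [-0.4  0.   0.5]
wrist [306, 177, 10, 82] [310.8 216.6] [[0.591, 0.155], [0.595, 0.155], [0.598, 0.155]]
wrist [369, 309, 6, 53] [372.5 334.5] [[0.452, 0.083], [0.462, 0.086], [0.471, 0.09]]
wrist [244, 316, 4, 45] [245.4 337.9] [[0.447, 0.23], [0.457, 0.227], [0.467, 0.224]]
wrist [505, 362, 60, 14] [536.6 369. ] [[0.404, -0.118], [0.415, -0.107], [0.427, -0.095]]
scene [245, 229, 17, 12] [253.3 234.7] [[0.582, -0.264], [0.593, -0.251], [0.604, -0.237]]
scene [344, 289, 16, 16] [350.9 297. ] [[0.588, 0.148], [0.599, 0.157], [0.61, 0.165]]
side [301, 232, 19, 24] [310.2 243.4] [[0.536, 0.057], [0.529, 0.043], [0.522, 0.028]]
side [381, 303, 33, 17] [397.1 310.5] [[0.615, -0.229], [0.606, -0.238], [0.598, -0.247]]
```

View pics/wrist1.png

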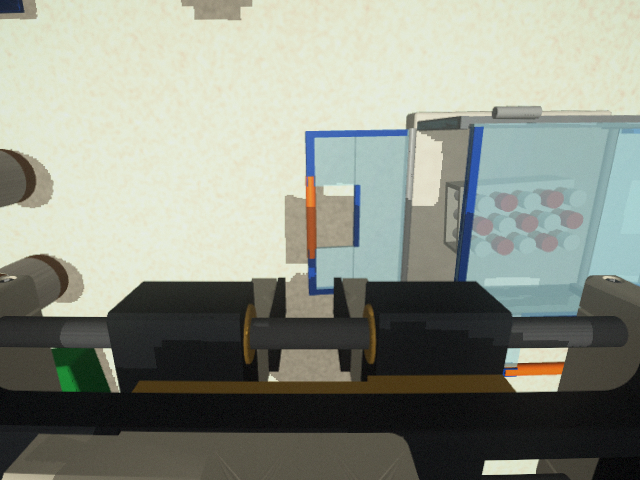

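The left bar sits at about (0.594, 0.155, 0.048), centred between the fingers (pixel 311,217). The bottles are well clear. I'll descend and pinch.

Request:
drive_tool(
  rows=[
    [[0, 0, -0.13], 0, 0.27],
    [[0, 0, -0.26], 0, 0.27],
    [[0, 0, -0.39], 0, 0.27],
    [[0, 0, -0.5], 0, 0.27],
    [[0, 0, -0.57], 0, 0.27],
    [[0, 0, -0.61], 0, 0.27],
    [[0, 0, -0.635], 0, 0.27],
    [[0, 0, -0.635], 0, 0.27],
    [[0, 0, -0.635], 0, 0],
    [[0, 0, -0.635], 0, 0],
    [[0, 0, -0.635], 0, 0],
    [[0, 0, -0.635], 0, 0],
  ],
  newtons=15,
)

```text
t: 3.9
eef_pos: [0.5946, 0.1539, 0.0372]
ee_rot: [-1.57, 0.001, -3.142]
force: [3.0, -7.2, 0.9]
width: 0.0093
```

Request:
drive_tool(
  rows=[
    [[0, -0.003, 0.02], 0, 0],
    [[0, -0.007, 0.04], 0, 0],
    [[0, -0.014, 0.065], 0, 0],
    [[0, -0.026, 0.09], 0, 0],
    [[0, -0.026, 0.09], 0, 0],
    [[0, -0.026, 0.09], 0, 0.27],
    [[0, -0.026, 0.09], 0, 0.27],
    [[0, -0.026, 0.09], 0, 0.27],
    [[0, -0.026, 0.15], 0, 0.27],
    [[0, -0.026, 0.25], 0, 0.27],
    [[0, -0.026, 0.38], 0, 0.27],
    [[0, -0.026, 0.52], 0, 0.27],
  ],
)

```text
t: 5.1
eef_pos: [0.5932, 0.147, 0.1924]
ee_rot: [-1.57, -0.002, -3.142]
force: [1.3, -0.2, -0.4]
width: 0.0235
```

```bash
python3 - <<'E'
from h import *
st=get_state();print(st['t'],np.round(st['eef_pos'],4),np.round(st['ee_rot'],3),st['width'],np.round(st['force'],1))
for n in('wrist','scene'):
    f=grab_frame(n);T=cam(f,st);cv2.imwrite(f'pics/{n}2.png',f['img'])
    for b,c in orange(f,T):
        p=[atz(f,T,c,z) for z in(.05,.065,.08)]
        if abs(p[0][0]-.55)<.2 and abs(p[0][1])<.4: print(n,b,c.round(1),[q[:2].round(3).tolist() for q in p])
E
```

```text
5.1 [0.5932 0.147  0.1924] [-1.570e+00 -2.000e-03 -3.142e+00] 0.023499464373251754 [ 1.3 -0.2 -0.4]
wrist [302, 183, 13, 98] [308.2 231.3] [[0.588, 0.149], [0.592, 0.149], [0.596, 0.149]]
wrist [244, 314, 4, 48] [245.5 338.1] [[0.478, 0.211], [0.488, 0.208], [0.497, 0.205]]
wrist [371, 315, 4, 46] [372.8 338.7] [[0.477, 0.085], [0.487, 0.088], [0.497, 0.091]]
scene [245, 229, 17, 12] [253.3 234.7] [[0.593, -0.251], [0.604, -0.237], [0.614, -0.224]]
scene [342, 282, 18, 15] [349.8 289.4] [[0.578, 0.136], [0.589, 0.144], [0.6, 0.153]]
```

Wall left is at about 0.4 rad. Now I'll turn back, close the fingers and go outside.

Request:
drive_tool(
  rows=[
    [[0, 0.05, 0], -0.09, 0],
    [[0, 0.1, 0], -0.18, 0],
    [[0, 0.15, 0], -0.27, 0],
    [[0, 0.15, 0], -0.36, 0],
    [[0, 0.15, 0], -0.45, 0],
    [[0, 0.15, 0], -0.54, 0],
    [[0, 0.15, 0], -0.63, 0],
    [[0, 0.15, 0], -0.72, 0],
    [[0, 0.15, 0], -0.81, 0],
    [[0, 0.15, 0], -0.9, 0],
    [[0, 0.15, 0], -1.0, 0],
    [[0, 0.15, 0], -1.0, 0],
  ],
)

```text
t: 6.4
eef_pos: [0.5937, 0.1923, 0.1915]
ee_rot: [-1.57, 0.0, 1.568]
force: [0.2, -0.1, 0.7]
width: 0.0004
```

Request:
drive_tool(
  rows=[
    [[0, 0, -0.13], 0, 0],
    [[0, 0, -0.26], 0, 0],
    [[0, 0, -0.38], 0, 0],
    [[0, 0, -0.45], 0, 0],
    [[0, 0, -0.45], 0, 0],
    [[0, -0.02, -0.45], 0, 0],
    [[0, -0.04, -0.45], 0, 0],
    [[0, -0.06, -0.445], 0, 0],
    [[0, -0.08, -0.44], 0, 0],
    [[0, -0.1, -0.42], 0, 0],
    [[0, -0.12, -0.4], 0, 0],
    [[0, -0.12, -0.4], 0, 0],
  ],
)

```text
t: 7.6
eef_pos: [0.5945, 0.1589, 0.0746]
ee_rot: [-1.574, -0.005, 1.571]
force: [-7.7, 12.7, 7.5]
width: 0.0007
```

Request:
drive_tool(
  rows=[
    [[0, -0.01, 0], 0, 0],
    [[0, -0.025, 0.02], 0, 0],
    [[0, -0.04, 0.038], 0, 0],
    [[0, -0.058, 0.056], 0, 0],
    [[0, -0.077, 0.073], 0, 0],
    [[0, -0.097, 0.087], 0, 0],
    [[0, -0.118, 0.1], 0, 0],
    [[0, -0.14, 0.112], 0, 0],
    [[0, -0.163, 0.122], 0, 0],
    [[0, -0.163, 0.122], 0, 0],
  ],
)

```text
t: 8.6
eef_pos: [0.5948, 0.1073, 0.1103]
ee_rot: [-1.574, -0.001, 1.571]
force: [0.2, 3.1, 1.1]
width: 0.0004
```

```bash
python3 - <<'E'
from h import *
st=get_state();print(st['t'],np.round(st['eef_pos'],4),np.round(st['force'],1))
f=grab_frame('scene');T=cam(f);o=f['img'][150:350,180:420]
for b,c in orange(f,T): print(b,c.round(1),[atz(f,T,c,z)[:2].round(3).tolist() for z in(.1,.13)])
cv2.imwrite('pics/s3.png',cv2.resize(o,None,fx=3,fy=3,interpolation=cv2.INTER_CUBIC))
E
```

```text
8.6 [0.5948 0.1073 0.1103] [0.2 3.1 1.1]
[564, 12, 15, 12] [570.8  17.3] [[-1.908, -0.188], [-1.821, -0.162]]
[259, 17, 75, 31] [297.7  31.8] [[-0.641, -1.202], [-0.586, -1.15]]
[303, 82, 28, 14] [318.3  88.5] [[-0.22, -0.686], [-0.176, -0.647]]
[245, 229, 17, 12] [253.2 234.7] [[0.629, -0.207], [0.65, -0.18]]
```

View pics/s3.png

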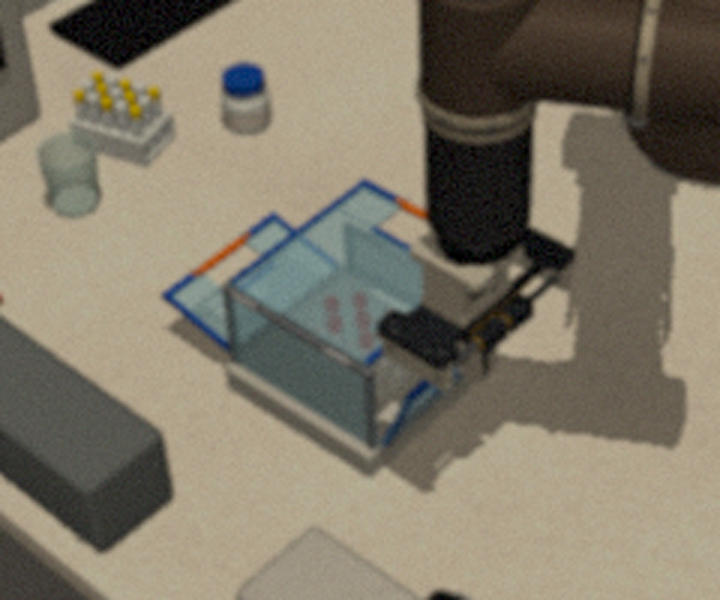

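The left wall (image, near 420,400) is at about 65–70° with the fingers outside it. I'll push on to the stop.

Request:
drive_tool(
  rows=[
    [[0, -0.024, 0.007], 0, 0],
    [[0, -0.048, 0.014], 0, 0],
    [[0, -0.072, 0.018], 0, 0],
    [[0, -0.098, 0.022], 0, 0],
    [[0, -0.11, 0.022], 0, 0],
    [[0, -0.12, 0.022], 0, 0],
    [[0, -0.125, 0.022], 0, 0],
    [[0, -0.125, 0.022], 0, 0],
  ],
)

```text
t: 9.45
eef_pos: [0.5937, 0.0702, 0.1151]
ee_rot: [-1.57, -0.001, 1.571]
force: [-0.4, 4.3, 1.3]
width: 0.0005
```

Request:
drive_tool(
  rows=[
    [[0, -0.01, 0], 0, 0],
    [[0, -0.02, 0], 0, 0],
    [[0, -0.02, 0], 0, 0],
  ],
)

```text
t: 9.75
eef_pos: [0.594, 0.0693, 0.1152]
ee_rot: [-1.573, -0.007, 1.571]
force: [-7.0, 27.8, 3.1]
width: 0.0001
```

The left wall is hard on its stop (28 N). Now to the right wall.

Request:
drive_tool(
  rows=[
    [[0, 0.05, 0], 0, 0],
    [[0, 0.1, 0.03], 0, 0],
    [[0, 0.1, 0.18], 0, 0.27],
    [[0, 0.1, 0.34], 0, 0.27],
    [[0, 0, 0.42], 0.09, 0.27],
    [[0, -0.12, 0.42], 0.18, 0.27],
    [[0, -0.24, 0.42], 0.27, 0.27],
    [[0, -0.36, 0.42], 0.36, 0.27],
    [[0.02, -0.48, 0.42], 0.45, 0.27],
    [[0.02, -0.6, 0.42], 0.54, 0.27],
    [[0.02, -0.7, 0.42], 0.63, 0.27],
    [[0.02, -0.7, 0.42], 0.72, 0.27],
  ],
)

```text
t: 10.95
eef_pos: [0.5992, -0.1495, 0.2414]
ee_rot: [-1.569, -0.001, 2.704]
force: [0.1, 0.6, 0.6]
width: 0.0236
```

Request:
drive_tool(
  rows=[
    [[0, -0.1, 0], 0.09, 0.27],
    [[0, -0.2, 0], 0.18, 0.27],
    [[0, -0.32, 0], 0.28, 0.27],
    [[0, -0.32, 0], 0.28, 0.27],
    [[0, -0.32, 0], 0.28, 0.27],
  ],
)

```text
t: 11.45
eef_pos: [0.5994, -0.243, 0.2411]
ee_rot: [-1.57, -0.001, 3.139]
force: [0.4, -0.1, -0.5]
width: 0.0235
```

```bash
python3 - <<'E'
from h import *
st=get_state();print(st['t'],np.round(st['eef_pos'],4),np.round(st['ee_rot'],3),st['width'],np.round(st['force'],1))
v=[]
for n in('wrist','side'):
    f=grab_frame(n);T=cam(f,st);cv2.imwrite(f'pics/{n}4.png',f['img'])
    for b,c in orange(f,T):
        p=[atz(f,T,c,z) for z in(.035,.05,.065)]
        if abs(p[0][0]-.55)<.2 and abs(p[0][1])<.4: print(n,b,c.round(1),[q[:2].round(3).tolist() for q in p])
E
```

```text
11.45 [ 0.5994 -0.243   0.2411] [-1.570e+00 -1.000e-03  3.139e+00] 0.02352111237130172 [ 0.4 -0.1 -0.5]
wrist [304, 173, 11, 82] [309.4 213.1] [[0.597, -0.242], [0.6, -0.242], [0.604, -0.242]]
wrist [244, 314, 5, 48] [245.6 336.8] [[0.445, -0.165], [0.455, -0.168], [0.464, -0.171]]
wrist [371, 315, 4, 48] [372.7 338.5] [[0.442, -0.318], [0.452, -0.315], [0.462, -0.311]]
wrist [53, 357, 63, 12] [ 84.1 362.9] [[0.407, 0.04], [0.418, 0.029], [0.429, 0.017]]
side [317, 202, 29, 10] [331.3 206.5] [[0.659, 0.17], [0.649, 0.154], [0.64, 0.137]]
side [301, 232, 19, 24] [310.2 243.3] [[0.536, 0.057], [0.529, 0.043], [0.522, 0.028]]
side [381, 303, 33, 17] [397.2 310.5] [[0.615, -0.229], [0.606, -0.238], [0.598, -0.247]]
```

View pics/wrist4.png

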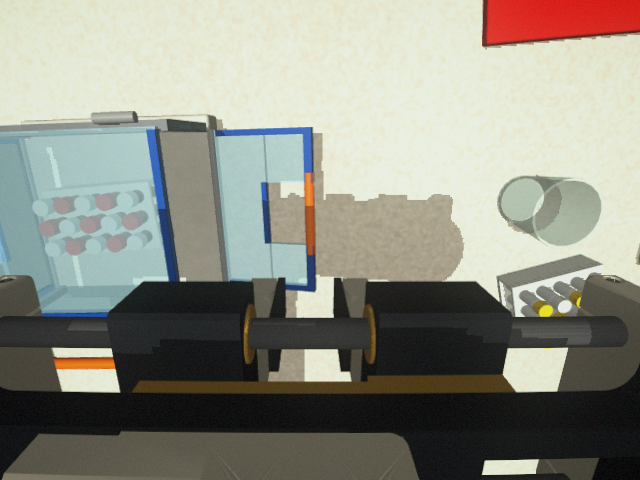

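The right bar is at (0.601, −0.242, 0.057), centred at px (309,213). The beaker and spare rack are more than 8 cm beyond the body's edge. Descend and pinch.

Request:
drive_tool(
  rows=[
    [[0, 0, -0.13], 0, 0.27],
    [[0, 0, -0.26], 0, 0.27],
    [[0, 0, -0.39], 0, 0.27],
    [[0, 0, -0.52], 0, 0.27],
    [[0, 0, -0.6], 0, 0.27],
    [[0, 0, -0.645], 0, 0.27],
    [[0, 0, -0.67], 0, 0.27],
    [[0, 0, -0.67], 0, 0.27],
    [[0, 0, -0.67], 0, 0],
    [[0, 0, -0.67], 0, 0],
    [[0, 0, -0.67], 0, 0],
    [[0, 0, -0.67], 0, 0],
  ],
  newtons=15,
)

```text
t: 12.75
eef_pos: [0.6009, -0.2432, 0.0419]
ee_rot: [-1.569, 0.003, -3.141]
force: [0.1, -5.7, 2.9]
width: 0.0093
```

Request:
drive_tool(
  rows=[
    [[0, 0.005, 0.02], 0, 0],
    [[0, 0.011, 0.04], 0, 0],
    [[0, 0.021, 0.065], 0, 0],
    [[0, 0.021, 0.065], 0, 0],
    [[0, 0.021, 0.065], 0, 0.27],
    [[0, 0.021, 0.065], 0, 0.27],
    [[0, 0.021, 0.065], 0, 0.27],
    [[0, 0.021, 0.12], 0, 0.27],
    [[0, 0.021, 0.22], 0, 0.27],
    [[0, 0.021, 0.35], 0, 0.27],
    [[0, 0.021, 0.5], 0, 0.27],
    [[0, 0.021, 0.5], 0, 0.27],
  ],
)

```text
t: 13.95
eef_pos: [0.6034, -0.2365, 0.1973]
ee_rot: [-1.568, 0.01, -3.14]
force: [0.9, -1.0, 0.3]
width: 0.0233
```

Request:
drive_tool(
  rows=[
    [[0, -0.05, 0], -0.09, 0],
    [[0, -0.1, 0], -0.18, 0],
    [[0, -0.15, 0], -0.27, 0],
    [[0, -0.15, 0], -0.36, 0],
    [[0, -0.15, 0], -0.45, 0],
    [[0, -0.15, 0], -0.54, 0],
    [[0, -0.15, 0], -0.63, 0],
    [[0, -0.15, 0], -0.72, 0],
    [[0, -0.15, 0], -0.81, 0],
    [[0, -0.15, 0], -0.9, 0],
    [[0, -0.15, 0], -1.0, 0],
    [[0, -0.15, 0], -1.0, 0],
  ],
)

```text
t: 15.15
eef_pos: [0.5999, -0.2805, 0.1897]
ee_rot: [-1.57, -0.0, 1.568]
force: [0.1, 0.0, -0.0]
width: 0.0007
```

```bash
python3 - <<'E'
from h import *
st=get_state();print(st['t'],np.round(st['eef_pos'],4),np.round(st['ee_rot'],3),st['width'],np.round(st['force'],1))
for n in('scene','side'):
    f=grab_frame(n);T=cam(f,st)
    for b,c in orange(f,T,25):
        p=[atz(f,T,c,z) for z in(.05,.065,.08)]
        if abs(p[0][0]-.55)<.2 and abs(p[0][1])<.4: print(n,b,c.round(1),[q[:2].round(3).tolist() for q in p])
E
```

```text
15.15 [ 0.5999 -0.2805  0.1897] [-1.57  -0.     1.568] 0.0006572225715644919 [ 0.1  0.  -0. ]
scene [313, 216, 20, 11] [321.7 221.5] [[0.403, -0.125], [0.416, -0.113], [0.429, -0.102]]
scene [246, 224, 17, 14] [254.  231.1] [[0.579, -0.262], [0.59, -0.248], [0.601, -0.235]]
scene [316, 250, 19, 17] [324.8 258. ] [[0.526, -0.005], [0.538, 0.005], [0.549, 0.016]]
side [317, 202, 29, 10] [331.3 206.5] [[0.649, 0.154], [0.64, 0.137], [0.631, 0.12]]
side [301, 232, 19, 24] [310.2 243.4] [[0.529, 0.043], [0.522, 0.028], [0.515, 0.014]]
side [396, 243, 14, 7] [402.6 245.5] [[0.738, -0.069], [0.727, -0.081], [0.716, -0.093]]
side [381, 295, 32, 17] [396.5 303. ] [[0.617, -0.22], [0.608, -0.229], [0.6, -0.238]]
```

Right bar at (0.600, −0.237, 0.078). The left wall bar reads (0.589, 0.056) at z 0.135, so that wall is upright. I'll push the right wall up the same way.

Request:
drive_tool(
  rows=[
    [[0, 0, -0.13], 0, 0],
    [[0, 0, -0.26], 0, 0],
    [[0, 0, -0.38], 0, 0],
    [[0, 0, -0.44], 0, 0],
    [[0, 0, -0.44], 0, 0],
    [[0, 0.03, -0.44], 0, 0],
    [[0, 0.06, -0.44], 0, 0],
    [[0, 0.08, -0.44], 0, 0],
    [[0, 0.1, -0.44], 0, 0],
    [[0, 0.1, -0.44], 0, 0],
  ],
)

```text
t: 16.25
eef_pos: [0.601, -0.2524, 0.0609]
ee_rot: [-1.573, 0.004, 1.573]
force: [-2.2, -11.3, 6.1]
width: 0.0008
```

Request:
drive_tool(
  rows=[
    [[0, 0.014, 0.024], 0, 0],
    [[0, 0.028, 0.048], 0, 0],
    [[0, 0.043, 0.068], 0, 0],
    [[0, 0.059, 0.087], 0, 0],
    [[0, 0.077, 0.105], 0, 0],
    [[0, 0.096, 0.121], 0, 0],
    [[0, 0.116, 0.136], 0, 0],
    [[0, 0.137, 0.149], 0, 0],
    [[0, 0.16, 0.161], 0, 0],
    [[0, 0.183, 0.171], 0, 0],
    [[0, 0.183, 0.171], 0, 0],
  ],
)

```text
t: 17.35
eef_pos: [0.6004, -0.1949, 0.1105]
ee_rot: [-1.572, -0.0, 1.572]
force: [-1.0, -0.5, 0.4]
width: 0.0007
```

Request:
drive_tool(
  rows=[
    [[0, 0.024, 0.007], 0, 0],
    [[0, 0.047, 0.014], 0, 0],
    [[0, 0.072, 0.018], 0, 0],
    [[0, 0.097, 0.02], 0, 0],
    [[0, 0.11, 0.02], 0, 0],
    [[0, 0.12, 0.02], 0, 0],
    [[0, 0.128, 0.02], 0, 0],
    [[0, 0.135, 0.02], 0, 0],
    [[0, 0.135, 0.02], 0, 0],
  ],
)

```text
t: 18.25
eef_pos: [0.5997, -0.161, 0.1157]
ee_rot: [-1.569, 0.007, 1.571]
force: [2.1, -32.9, -4.2]
width: 0.0003
```

```bash
python3 - <<'E'
from h import *
st=get_state();print(st['t'],np.round(st['eef_pos'],4),np.round(st['force'],1))
f=grab_frame('side');T=cam(f);g=grab_frame('scene')
for b,c in orange(f,T,25): 
    p=atz(f,T,c,.135)
    if abs(p[0]-.55)<.2 and abs(p[1])<.4: print(b,c.round(1),p.round(3))
cv2.imwrite('pics/s5.png',cv2.resize(np.hstack([f['img'][130:350,220:490],g['img'][150:370,170:440]]),(800,326),interpolation=cv2.INTER_CUBIC))
E
```

```text
18.25 [ 0.5997 -0.161   0.1157] [  2.1 -32.9  -4.2]
[235, 147, 18, 12] [243.3 153.3] [0.483 0.394 0.135]
[317, 202, 29, 10] [331.3 206.5] [0.596 0.059 0.135]
[301, 232, 19, 24] [309.8 243.1] [ 0.489 -0.038  0.135]
[361, 260, 11, 6] [366.1 262.1] [ 0.573 -0.147  0.135]
```

View pics/s5.png

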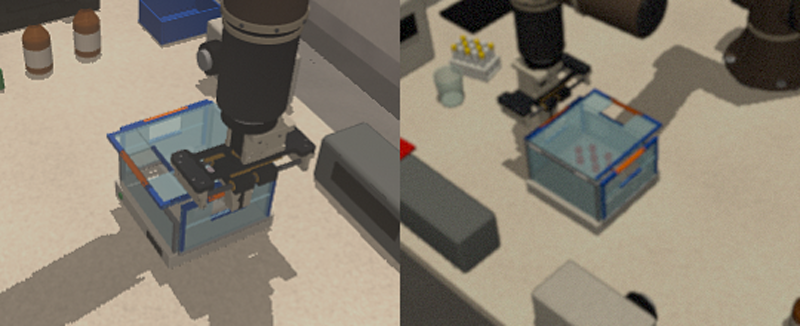

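Both walls stand upright in both views, and the right one is hard on its stop (33 N). Next is the lid bar, near (0.486, −0.047, 0.142).

Request:
drive_tool(
  rows=[
    [[0, -0.05, 0], 0, 0],
    [[0, -0.09, 0.05], 0, 0],
    [[0, -0.09, 0.2], 0, 0.27],
    [[0, -0.09, 0.36], 0, 0.27],
    [[-0.05, 0, 0.4], 0, 0.27],
    [[-0.13, 0.1, 0.4], 0, 0.27],
    [[-0.22, 0.2, 0.4], 0, 0.27],
    [[-0.3, 0.3, 0.4], 0, 0.27],
    [[-0.38, 0.387, 0.4], 0, 0.27],
    [[-0.38, 0.387, 0.4], 0, 0.27],
    [[-0.38, 0.387, 0.4], 0, 0.27],
  ],
)

```text
t: 19.45
eef_pos: [0.4859, -0.0383, 0.2359]
ee_rot: [-1.572, -0.001, 1.573]
force: [0.8, 0.7, -0.2]
width: 0.0229
```

```bash
python3 - <<'E'
from h import *
st=get_state();print(st['t'],np.round(st['eef_pos'],4),np.round(st['ee_rot'],3),st['width'],np.round(st['force'],1))
for n in('wrist','scene','side'):
    f=grab_frame(n);T=cam(f,st);cv2.imwrite(f'pics/{n}6.png',f['img'])
    for b,c in orange(f,T,25):
        p=[atz(f,T,c,z) for z in(.135,.142,.149)]
        if abs(p[0][0]-.55)<.2 and abs(p[0][1])<.4: print(n,b,c.round(1),[q[:2].round(3).tolist() for q in p])
E
```

```text
19.45 [ 0.4859 -0.0383  0.2359] [-1.572e+00 -1.000e-03  1.573e+00] 0.02291254836357717 [ 0.8  0.7 -0.2]
wrist [88, 81, 123, 18] [148.5  89.2] [[0.6, -0.145], [0.597, -0.144], [0.594, -0.143]]
wrist [303, 172, 15, 109] [310.2 225.3] [[0.487, -0.047], [0.487, -0.048], [0.487, -0.05]]
wrist [244, 311, 5, 52] [245.8 338.1] [[0.542, 0.053], [0.54, 0.049], [0.539, 0.044]]
wrist [370, 310, 6, 53] [372.4 337.2] [[0.433, 0.052], [0.435, 0.048], [0.436, 0.043]]
scene [314, 217, 19, 10] [322.9 222.4] [[0.478, -0.053], [0.484, -0.048], [0.49, -0.042]]
scene [265, 222, 18, 13] [273.6 228.1] [[0.593, -0.15], [0.599, -0.144], [0.604, -0.138]]
scene [316, 250, 19, 17] [324.9 258. ] [[0.592, 0.054], [0.597, 0.058], [0.602, 0.063]]
side [235, 148, 17, 11] [242.9 153. ] [[0.483, 0.395], [0.48, 0.384], [0.477, 0.373]]
side [317, 202, 29, 10] [331.3 206.5] [[0.596, 0.059], [0.592, 0.051], [0.588, 0.043]]
side [301, 232, 19, 24] [309.8 243. ] [[0.489, -0.038], [0.486, -0.045], [0.483, -0.052]]
side [360, 250, 33, 16] [375.7 257.5] [[0.599, -0.145], [0.595, -0.15], [0.59, -0.156]]
```

View pics/wrist6.png

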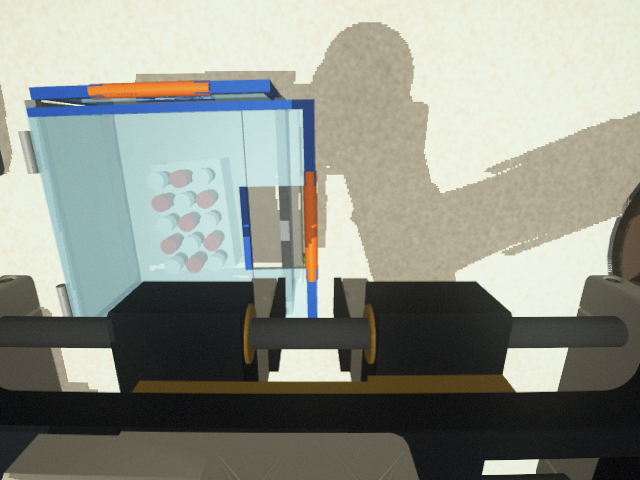

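The lid bar is at (0.487, −0.048, 0.142), and all three views agree. Both walls are upright. Descend and pinch.

Request:
drive_tool(
  rows=[
    [[0, -0.03, -0.1], 0, 0.27],
    [[0, -0.03, -0.2], 0, 0.27],
    [[0.003, -0.03, -0.28], 0, 0.27],
    [[0.003, -0.03, -0.34], 0, 0.27],
    [[0.003, -0.03, -0.37], 0, 0.27],
    [[0.003, -0.03, -0.37], 0, 0.27],
    [[0.003, -0.03, -0.37], 0, 0],
    [[0.003, -0.03, -0.37], 0, 0],
    [[0.003, -0.03, -0.37], 0, 0],
    [[0.003, -0.03, -0.37], 0, 0],
  ],
  newtons=25,
)

```text
t: 20.6
eef_pos: [0.4851, -0.0485, 0.1251]
ee_rot: [-1.568, 0.0, 1.57]
force: [-7.1, 1.3, 4.7]
width: 0.0091
```

Request:
drive_tool(
  rows=[
    [[0.001, 0, 0.029], 0, 0],
    [[0.003, 0, 0.058], 0, 0],
    [[0.006, 0, 0.087], 0, 0],
    [[0.01, 0, 0.116], 0, 0],
    [[0.016, 0, 0.144], 0, 0],
    [[0.023, 0, 0.173], 0, 0],
    [[0.031, 0, 0.2], 0, 0],
    [[0.04, 0.001, 0.228], 0, 0],
    [[0.051, 0.001, 0.255], 0, 0],
    [[0.063, 0.002, 0.282], 0, 0],
    [[0.075, 0.002, 0.308], 0, 0],
    [[0.089, 0.002, 0.333], 0, 0],
  ],
)

```text
t: 21.8
eef_pos: [0.5108, -0.048, 0.2253]
ee_rot: [-1.566, -0.0, 1.57]
force: [-11.9, 2.5, 3.4]
width: 0.0088
```

Request:
drive_tool(
  rows=[
    [[0.008, 0, 0.025], 0, 0],
    [[0.024, 0, 0.049], 0, 0],
    [[0.041, 0, 0.073], 0, 0],
    [[0.058, 0, 0.096], 0, 0],
    [[0.076, 0, 0.118], 0, 0],
    [[0.096, 0, 0.138], 0, 0],
    [[0.117, 0, 0.159], 0, 0],
    [[0.139, 0.001, 0.178], 0, 0],
    [[0.161, 0.002, 0.196], 0, 0],
    [[0.185, 0.003, 0.213], 0, 0],
    [[0.21, 0.003, 0.229], 0, 0],
    [[0.234, 0.003, 0.244], 0, 0],
  ],
)

```text
t: 23.0
eef_pos: [0.5839, -0.0466, 0.3008]
ee_rot: [-1.573, -0.0, 1.572]
force: [-6.5, 3.8, 8.5]
width: 0.009
```

Request:
drive_tool(
  rows=[
    [[0, 0, 0], 0, 0],
    [[0, 0, 0], 0, 0],
    [[0, 0, 0], 0, 0],
    [[0, 0, 0], 0, 0],
    [[0, 0, 0], 0, 0],
  ],
)

```text
t: 23.5
eef_pos: [0.584, -0.0467, 0.3007]
ee_rot: [-1.574, -0.0, 1.572]
force: [-7.3, 4.0, 9.5]
width: 0.009
```

```bash
python3 - <<'E'
from h import *
st=get_state();print(st['t'],np.round(st['eef_pos'],4),st['width'],np.round(st['force'],1),np.abs(st['qd']).max())
g={}
for n in('side','scene'):
    f=grab_frame(n);T=cam(f);g[n]=f['img']
    for b,c in orange(f,T,15):
        p=[atz(f,T,c,z).round(3)[:2].tolist() for z in(.135,.30,.315,.33)]
        if abs(p[0][0]-.6)<.3 and abs(p[0][1])<.5: print(n,b,c.round(1),p)
cv2.imwrite('pics/s7.png',cv2.resize(np.hstack([g['side'][100:350,220:490],g['scene'][120:370,170:440]]),(800,370),interpolation=cv2.INTER_CUBIC))
E
```

```text
23.5 [ 0.584  -0.0467  0.3007] 0.00895950851932919 [-7.3  4.   9.5] 0.001542027589035281
side [271, 138, 14, 9] [278.1 142.7] [[0.598, 0.404], [0.495, 0.138], [0.486, 0.114], [0.476, 0.089]]
side [236, 148, 16, 10] [242.9 152.9] [[0.483, 0.396], [0.407, 0.132], [0.401, 0.108], [0.394, 0.084]]
side [354, 166, 10, 12] [357.6 171.8] [[0.734, 0.163], [0.598, -0.045], [0.586, -0.064], [0.574, -0.083]]
side [317, 202, 30, 12] [331.5 207.5] [[0.595, 0.055], [0.492, -0.127], [0.483, -0.144], [0.474, -0.161]]
side [360, 251, 33, 15] [375.7 257.7] [[0.599, -0.145], [0.496, -0.28], [0.486, -0.292], [0.477, -0.304]]
scene [301, 193, 8, 6] [304.2 195.3] [[0.415, -0.187], [0.568, -0.039], [0.582, -0.026], [0.596, -0.012]]
scene [316, 250, 19, 17] [324.9 257.9] [[0.591, 0.053], [0.719, 0.166], [0.73, 0.176], [0.742, 0.187]]
```

View pics/s7.png

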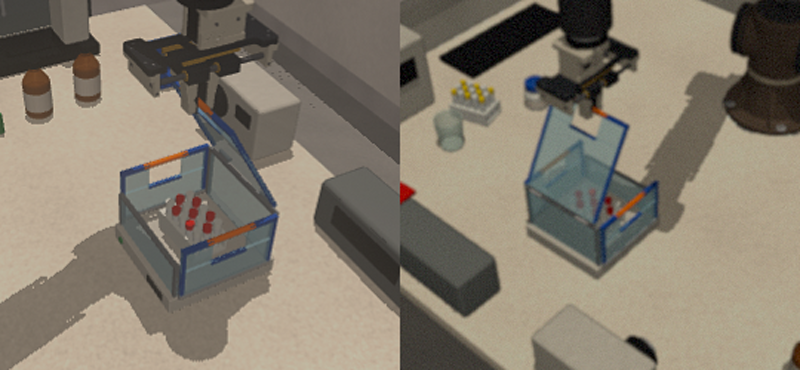

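```bash
python3 -c "
from h import *
print(job_done());s=get_state();print(s['t'],s['eef_pos'],s['width'],s['force'])"
```

```text
the job is handed in; nothing more can be done
None
the job is handed in; nothing more can be done
```

I raised both side walls, then lifted the lid to about 60° and handed the job in at about 24 s with the gripper still holding the lid. `job_done` gave no verdict, and the state could not be read afterwards.

- **Walls:** Each one was pinched part-way up, then pushed from outside until it hit its stop (28 N left, 33 N right). In the last pictures both bars sit within a few millimetres of their upright positions.
- **Lid:** The arm's final position puts it at 59.7° going by how far the bar moved back and 61.5° going by how far it rose. Both are within the ±6° allowed. It was steady (joint speeds under 0.002 rad/s) in a closed grip on the bar (9 mm opening, 25 N grip setting), with the tool reading about 13 N.
- **Loose items:** The rack and the bystanders in view looked upright and untouched. I judged this from the pictures and did not measure how far anything moved.

One reading disagreed with the text. The orange bars came out about 75–85 mm long in the pictures instead of the stated 64 mm, but their centres agreed across the views.

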